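# Load the overlocker's thread stand from the cone board

### The job

The four thread cones for the next overlock job stand on the wooden cone board in threading order. Move them onto the pins of the grey thread stand in the same order from left to right, seen from the robot's side, so that every thread comes to its own needle or looper; each cone must stand upright, fully down on its pad and let go. Do not knock over the oil bottle.

Things in the scene. Friction and masses are not known exactly. Their poses are not given: they have to be found in the camera images.
- cone_blue: thread cone, blue thread on a grey plastic core, 0.14 kg, 86 mm tall, radius 27 mm at 20 mm above its base, 16 mm at 64 mm (end of the winding), 13 mm at the top. Hollow, open below: inner radius 20 mm at the base, 6 mm at the top. Origin: on the axis, in the plane of the base; z up. Starts on pin_blue. May be gripped across winding or nose; the loose thread end is only for show
- cone_black: thread cone, black thread on a white plastic core, 0.14 kg, 116 mm tall, radius 31 mm at 20 mm above its base, 17 mm at 93 mm (end of the winding), 14 mm at the top. Hollow, open below: inner radius 20 mm at the base, 6 mm at the top. Origin: on the axis, in the plane of the base; z up. Starts on pin_black. May be gripped across winding or nose; the loose thread end is only for show
- cone_white: thread cone, white thread on a white plastic core, 0.14 kg, 106 mm tall, radius 29 mm at 20 mm above its base, 17 mm at 90 mm (end of the winding), 13 mm at the top. Hollow, open below: inner radius 20 mm at the base, 6 mm at the top. Origin: on the axis, in the plane of the base; z up. Starts on pin_white. May be gripped across winding or nose; the loose thread end is only for show
- cone_orange: thread cone, orange thread on a grey plastic core, 0.14 kg, 101 mm tall, radius 30 mm at 20 mm above its base, 16 mm at 72 mm (end of the winding), 13 mm at the top. Hollow, open below: inner radius 20 mm at the base, 6 mm at the top. Origin: on the axis, in the plane of the base; z up. Starts on pin_orange. May be gripped across winding or nose; the loose thread end is only for show
- pin_blue: fixed wooden pin (flange in sight) under the blue cone at the start; one of four, 70 mm apart in a row on a wooden board 92 x 270 x 18 mm. Origin: on its axis, on the board's top, 18 mm above the table; y along the row, to the left seen from the robot. Flange 66 mm across, 6 mm thick: the cone rests on it; hub 32 mm across; rod 6 mm thick, tip 74 mm above the origin
- pin_black: fixed wooden pin (flange in sight) under the black cone at the start; one of four, 70 mm apart in a row on a wooden board 92 x 270 x 18 mm. Origin: on its axis, on the board's top, 18 mm above the table; y along the row, to the left seen from the robot. Flange 66 mm across, 6 mm thick: the cone rests on it; hub 32 mm across; rod 6 mm thick, tip 74 mm above the origin
- pin_white: fixed wooden pin (flange in sight) under the white cone at the start; one of four, 70 mm apart in a row on a wooden board 92 x 270 x 18 mm. Origin: on its axis, on the board's top, 18 mm above the table; y along the row, to the left seen from the robot. Flange 66 mm across, 6 mm thick: the cone rests on it; hub 32 mm across; rod 6 mm thick, tip 74 mm above the origin
- pin_orange: fixed wooden pin (flange in sight) under the orange cone at the start; one of four, 70 mm apart in a row on a wooden board 92 x 270 x 18 mm. Origin: on its axis, on the board's top, 18 mm above the table; y along the row, to the left seen from the robot. Flange 66 mm across, 6 mm thick: the cone rests on it; hub 32 mm across; rod 6 mm thick, tip 74 mm above the origin
- thread_stand_4: fixed grey stand, 92 x 270 mm. Origin: centre, at table height; x ahead, y left seen from the robot (within 0.2 rad). Four stations at x = 0, y = +105, +35, -35, -105 mm: black pad 66 mm across, top 17 mm up (cone bases rest on it), white hub 32 mm across tapering to a 6 mm pin, tip 85 mm up. Short mast socket at x = +34, y = 0 mm, 39 mm high; no mast
- oil_bottle: loose bottle of machine oil with a red spout, 45 mm across, 162 mm tall, origin under its centre, standing to the right of the racks; a bystander. Behind it, fixed, a lamp shade hangs at x 0.53 to 0.67, y -0.22 to -0.07 m, from 0.22 m above the table upward, and the sewing machine stands beyond x = 0.54 at y below -0.21 m: swing the arm past them close to the base
Mind the look-alikes: they are no part of the job. Leave any turquoise look-alike of the cone_orange alone.

How it is judged:
By the outcome, as a careful person would: the job done as asked, in the order asked, and still so for the second after the job is handed in, with the robot touching nothing.
It also fails if it takes over 104 s, if anything falls off the work surface, if the arm or the gripper's body presses on something with over 40 N, if the wrist force passes 120 N, or if a joint passes its speed limit or range.

### The arm

A 7-joint arm with a two-finger parallel gripper is mounted at the origin on a cart in front of the work surface, level with it; the furniture and walls round the work are solid. World frame = base frame: x ahead of the robot, y to its left, z up, the work surface at z = 0. Lengths are in m, angles in rad, forces in N, time in s.
With the tool pointing down it reaches from about 0.425 to 0.925 m from the base axis. Payload 6.8 kg.
Tool frame: the origin (TCP) lies at the very end of the fingers, on their centre line; the grasp point (between the pads) lies 19 mm behind it; z points along the fingers, y is the line along which they close (so a half turn about z gives the same grasp; the last joint's range is limited). The gripper opens to 85 mm and grips with 20 to 120 N. Pads are 22 mm wide; open, the fingers measure 114 mm over their backs; the gripper's body (76 mm by 85 mm) begins 54 mm behind the grasp point. The pads swing forward as they close: fully open they stand 13 mm farther back than shut.
Start: joints at [-1.247, 0.477, 0.022, 1.555, -0.011, 1.109, -0.083], TCP at [0.282, 0.613, 0.231] pointing down, gripper open.
Joint ranges: [-2.96, 2.96], [-0.34, 2.1], [-1.41, 1.46], [0.24, 2.44], [-1.37, 4.51], [0.17, 1.92], [-2.96, 2.96]. Speed limits (rad/s): [2.39, 2.39, 3.14, 3.14, 3.14, 3.14, 3.14].

### API

Orientations are given as a unit quaternion [w, x, y, z].
In Python, from station import bot gives the robot as it stands. The module is installed in compiled form; this text tells all that it offers.
- The arm moves only by the shell command python3 -m jog 'ROWS' [OPENING] [FORCE]. ROWS is JSON, a list of rows, each a list of 4 numbers: the shift along the tool's x, y, z in cm, then the turn about the tool's z in rad. In form: [[x, y, z, spin], ...]. A call has 1 to 20 rows; each row is the pose to reach, as a shift and turn from the pose commanded when the call began, along the tool's axes at that moment; what a row does not reach only later rows make up. A row lasts 1/12 s, in which the tool goes at most 41.7 mm and 7.16 degrees, less where a joint would pass 70% of its speed; a pose out of reach is approached as far as the arm can. A call with a gripper value outside its range is refused whole. OPENING is the closure, from -1 (fully open) to 1 (shut), set as the call begins (- or left out, the last holds). The fingers move at their own pace and stop on an object; FORCE is the grip in N (left out, the last holds). Time passes only in rows, so rows that repeat a pose let the fingers close. It gives the time, the measured TCP pose, the force, the opening and the grip force at its end, in the units of the state.
- bot.get_obs(): the state, without advancing time (a new reading comes with each control period).
- bot.read_camera(name): name is "side" or "top" or "wrist"; returns a dict with "pixels" (400x640x3 uint8, red, green, blue), "depth" (400x640 float32, m along the optical axis (not along the pixel's ray), 0 where there is no reading), "fovy" (degrees; the focal length in pixels is half the picture's height over the tangent of half this angle, whatever the lens; pixels are square), "cx", "cy" (the principal point, pixels), "pose" (4x4, takes a point from camera to world coordinates). Camera axes: x right, y down, z forward; pixel columns grow to the right and rows downward; lengths in m; the calibration is good to about 2 mm. A picture is of the moment at which its call begins.
- bot.hand_in(): hands the job in; it is judged then, once.
The state is a dict: "t": time; "q": joint angles; "joint_vel": joint speeds; "joint_torque": joint torques, N m; "eef_pos": TCP position; "tool_rot": TCP orientation; "contact_force": force on the tool from outside, world axes, zero at the start; "torque": the same for the moment, N m; "gripper_width": opening from 0.0 (shut) to 1.0 (fully open); "grasp_force": force on a finger pad.
Only numpy, scipy, OpenCV 4.12 (cv2) and the standard library are available. Lean on these libraries where they do the work, as an engineer would, in place of code of your own. Each camera call takes 0.05 s, during which the arm holds its last target. There are 200 camera calls.

## Working session

There is one attempt and no reset: what is moved stays moved. The work goes in short steps, Python scripts to look and compute and a shell command to move; the robot and the scene stay as the last step left them, time stands still between calls to the robot, and variables do not carry over. Pictures are saved under pics/ and viewed, at most 14 in all, crops included, and the job is handed in when it is done.

```bash
mkdir -p pics; cat > h.py <<'E'
import numpy as np, cv2
from station import bot
def cam(n):
    c=bot.read_camera(n); c['f']=200/np.tan(np.radians(c['fovy'])/2); np.savez(f'{n}.npz',**{k:c[k] for k in('pixels','depth','f','cx','cy','pose')}); return c
def load(n): return np.load(f'{n}.npz')
def cloud(c):
    v,u=np.mgrid[:400,:640]; d=c['depth']
    p=np.stack([(u-c['cx'])*d/c['f'],(v-c['cy'])*d/c['f'],d],-1)
    P=p@c['pose'][:3,:3].T+c['pose'][:3,3]; P[d==0]=np.nan; return P
def save(c,name): cv2.imwrite(f'pics/{name}.png',c['pixels'][...,::-1])
E
python3 - <<'E'
from h import *
for n in('top','side'):
    c=cam(n); save(c,n+'0'); print(n,c['f'],c['cx'],c['cy'],c['pose'].round(3).tolist())
o=bot.get_obs(); print({k:np.round(v,3).tolist() for k,v in o.items()})
E
```

```text
top 398.1801109586552 314.3446175814377 199.00033663533944 [[0.085, -0.975, 0.207, 0.424], [-0.996, -0.083, 0.018, 0.071], [0.0, -0.208, -0.978, 0.923], [0.0, 0.0, 0.0, 1.0]]
side 499.28048879768056 325.8856965474308 194.60717636985308 [[0.831, -0.455, 0.319, 0.282], [-0.556, -0.691, 0.462, -0.396], [0.01, -0.561, -0.828, 0.887], [0.0, 0.0, 0.0, 1.0]]
{'t': 0.1, 'q': [-1.247, 0.478, 0.022, 1.556, -0.011, 1.109, -0.083], 'joint_vel': [0.001, -0.001, 0.001, -0.003, 0.001, 0.001, 0.0], 'joint_torque': [0.005, -59.776, 1.614, -28.196, 0.013, 0.005, -0.0], 'eef_pos': [0.282, 0.613, 0.23], 'tool_rot': [-0.0, 0.214, 0.977, -0.001], 'contact_force': [-0.364, -1.225, 0.236], 'torque': [0.058, 0.081, -0.001], 'grasp_force': 0.0, 'gripper_width': 1.0}
```

View pics/top0.png

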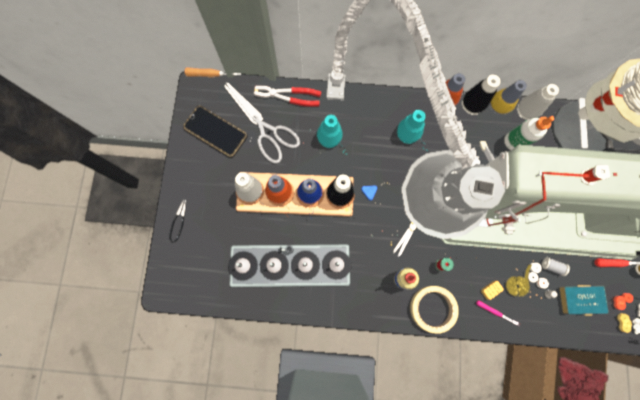

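View pics/side0.png

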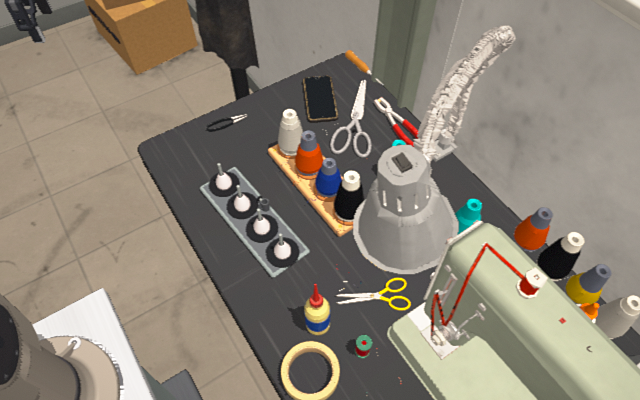

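The top view shows the board cones at (245,187) white, (278,189) orange, (309,190) blue and (342,189) black. The stand pins are at about (243,265), (275,265), (306,265) and (338,265). The oil bottle is at (407,279).

Look-alikes:
- Turquoise cones at (329,132) and (411,127).
- Cones by the machine at (456,88), (482,92), (508,97) and (540,100).

I choose the four on the wooden board. Next I'll measure them and check one close crop.

```bash
python3 - <<'E'
from h import *
from scipy import ndimage
T=load('top');S=load('side')
im=T['pixels'][150:300,215:435]
cv2.imwrite('pics/crop1.png',cv2.resize(im,None,fx=3.6,fy=3.6,interpolation=cv2.INTER_CUBIC)[...,::-1])
for n,C in(('top',T),('side',S)):
    P=cloud(C); x,y,z=P[...,0],P[...,1],P[...,2]
    for nm,m in(('cones',(z>.085)&(z<.16)&(x>.4)&(x<.6)&(y>-.06)&(y<.35)),('stand',(z>.045)&(z<.1)&(x>.2)&(x<.4)&(y>-.06)&(y<.35)),('bot',(z>.02)&(z<.2)&(x>.2)&(x<.42)&(y<-.08)&(y>-.3))):
        L,k=ndimage.label(m)
        for i in range(1,k+1):
            s=L==i
            if s.sum()<5: continue
            v,u=np.nonzero(s);q=P[s];t=q[q[:,2]>q[:,2].max()-.006]
            print(n,nm,s.sum(),'px',u.mean().round(),v.mean().round(),'mean',q.mean(0).round(4),'top',t.mean(0).round(4),'ext',q.min(0).round(3),q.max(0).round(3))
E
```

```text
top cones 16 px 244.0 194.0 mean [0.5992 0.2359 0.0914] top [0.5995 0.2363 0.0991] ext [0.598 0.227 0.086] [0.6   0.244 0.102]
top cones 5 px 271.0 264.0 mean [0.4559 0.1639 0.0864] top [0.4559 0.1639 0.0864] ext [0.454 0.162 0.086] [0.458 0.165 0.088]
top bot 523 px 435.0 316.0 mean [ 0.3769 -0.1965  0.0245] top [ 0.3762 -0.1972  0.025 ] ext [ 0.342 -0.245  0.02 ] [ 0.42  -0.148  0.029]
side bot 814 px 302.0 376.0 mean [ 0.3779 -0.1967  0.0241] top [ 0.3782 -0.1976  0.0247] ext [ 0.344 -0.245  0.02 ] [ 0.42  -0.146  0.029]
```

View pics/crop1.png

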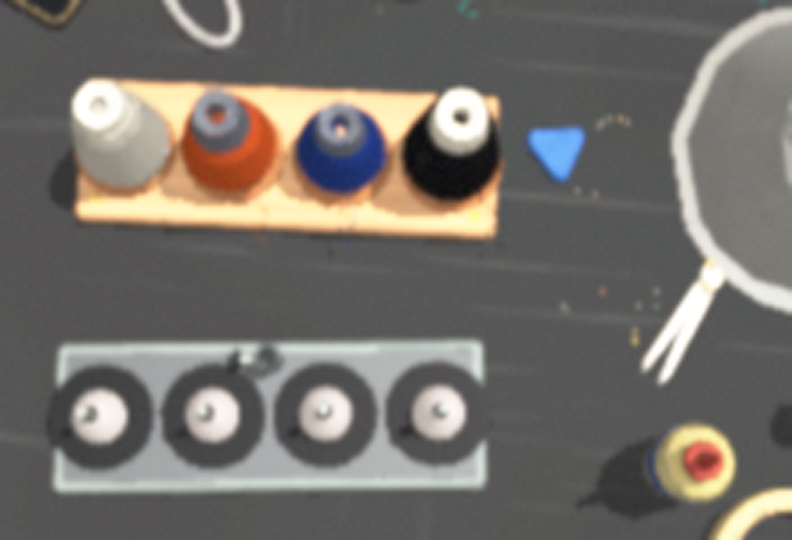

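```bash
cat >> h.py <<'E'
def ray(C,u,v,z):
    d=C['pose'][:3,:3]@np.array([(u-C['cx'])/C['f'],(v-C['cy'])/C['f'],1]);o=C['pose'][:3,3]
    return o+d*(z-o[2])/d[2]
E
python3 - <<'E'
from h import *
from scipy import ndimage
T=load('top');S=load('side')
f=lambda u,v,z:ray(T,(u+.5)/3.6-.5+215,(v+.5)/3.6-.5+150,z).round(4)
for n,u,v,z in(('w',98,104,.13),('o',216,115,.125),('b',341,125,.11),('k',460,117,.14)): print(n,f(u,v,z))
for t,p in zip(((89,413),(205,412),(323,411),(440,410)),((100,417),(213,417),(325,415),(438,414))): print('tip',f(*t,.085),'pad',f(*p,.017))
print('bottle',f(705,462,.162))
for n,C in(('top',T),('side',S)):
    P=cloud(C); x,y,z=P[...,0],P[...,1],P[...,2]
    for nm,m in(('cones',(z>.095)&(z<.16)&(x>.56)&(x<.7)&(y>-.06)&(y<.35)),('stand',(z>.03)&(z<.1)&(x>.42)&(x<.54)&(y>-.06)&(y<.35)),('bot',(z>.12)&(z<.2)&(x>.3)&(x<.5)&(y<-.06)&(y>-.3))):
        L,k=ndimage.label(m)
        for i in range(1,k+1):
            s=L==i
            if s.sum()<8: continue
            v,u=np.nonzero(s);q=P[s];t=q[q[:,2]>q[:,2].max()-.006]
            print(n,nm,s.sum(),'px',u.mean().round(),v.mean().round(),'top',t.mean(0).round(4),'ext',q.min(0).round(3),q.max(0).round(3))
c=S['pixels'][90:290,185:385]; cv2.imwrite('pics/crop2.png',cv2.resize(c,None,fx=3,fy=3,interpolation=cv2.INTER_CUBIC)[...,::-1])
E
```

```text
w [0.622  0.2371 0.13  ]
o [0.6225 0.1698 0.125 ]
b [0.6264 0.0983 0.11  ]
k [0.6292 0.0309 0.14  ]
tip [0.4496 0.2291 0.085 ] pad [0.4499 0.2348 0.017 ]
tip [0.4559 0.1624 0.085 ] pad [0.4558 0.1646 0.017 ]
tip [0.4622 0.0946 0.085 ] pad [0.463  0.0951 0.017 ]
tip [0.4685 0.0273 0.085 ] pad [0.4696 0.0249 0.017 ]
bottle [ 0.4495 -0.1081  0.162 ]
top cones 321 px 244.0 183.0 top [0.6204 0.2371 0.1291] ext [0.599 0.214 0.095] [0.639 0.257 0.133]
top cones 238 px 276.0 184.0 top [0.6234 0.1699 0.1247] ext [0.605 0.152 0.095] [0.637 0.186 0.128]
top cones 401 px 342.0 187.0 top [0.6288 0.0301 0.1396] ext [0.606 0.007 0.095] [0.651 0.053 0.143]
top cones 140 px 309.0 186.0 top [0.6261 0.0993 0.1095] ext [0.613 0.084 0.095] [0.639 0.112 0.113]
top stand 14 px 288.0 248.0 top [0.4965 0.1357 0.039 ] ext [0.489 0.129 0.032] [0.5   0.142 0.041]
top stand 14 px 281.0 250.0 top [0.4906 0.1508 0.0333] ext [0.486 0.144 0.031] [0.495 0.153 0.037]
top stand 12 px 290.0 251.0 top [0.4888 0.1296 0.0391] ext [0.485 0.126 0.037] [0.496 0.136 0.041]
top stand 124 px 337.0 265.0 top [0.4694 0.0246 0.0856
[... 763 characters left out ...]
es 553 px 350.0 186.0 top [0.6313 0.0297 0.1386] ext [0.608 0.004 0.095] [0.649 0.048 0.142]
side stand 158 px 222.0 177.0 top [0.4505 0.2342 0.0848] ext [0.438 0.218 0.03 ] [0.465 0.243 0.088]
side stand 173 px 240.0 199.0 top [0.4573 0.1644 0.084 ] ext [0.443 0.149 0.03 ] [0.471 0.174 0.087]
side stand 70 px 263.0 201.0 top [0.4949 0.1328 0.0383] ext [0.487 0.125 0.03 ] [0.503 0.155 0.041]
side stand 176 px 260.0 222.0 top [0.4642 0.0936 0.0842] ext [0.45 0.08 0.03] [0.478 0.103 0.088]
side stand 182 px 281.0 247.0 top [0.4713 0.0248 0.0849] ext [0.456 0.01  0.03 ] [0.485 0.038 0.088]
side bot 54 px 315.0 292.0 top [ 0.4524 -0.1225  0.1602] ext [ 0.449 -0.128  0.12 ] [ 0.456 -0.121  0.163]
```

View pics/crop2.png

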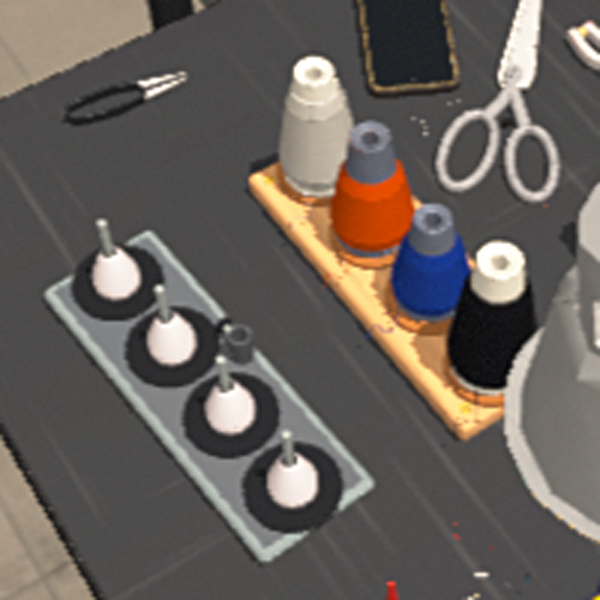

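The crop shows the four upright noses on the board and the free pins. The mast socket is on the far side, at about (237,342). I'll close the fingers across the row (world x), starting with white.

```bash
cat >> h.py <<'E'
from scipy.spatial.transform import Rotation as Rn
def go(x,y,z):
    o=bot.get_obs();q=np.array(o['tool_rot']);R=Rn.from_quat(q[[1,2,3,0]]).as_matrix()
    d=R.T@(np.array([x,y,z])-o['eef_pos'])*100
    a=np.arctan2(R[1,1],R[0,1])   # tool y heading; want 0 ; tool z is down
    print('shift cm',d.round(2),'spin',round(a,3))
E
python3 -c "
from h import *
go(.6215,.237,.2)"
```

```text
shift cm [-46.52 -19.91   3.08] spin 1.139
```

```bash
python3 -m jog '[[-4,-1.7,0,0.12],[-8,-3.4,0,0.24],[-12,-5.1,0,0.36],[-16,-6.8,0,0.48],[-20,-8.5,0,0.6],[-24,-10.2,0,0.72],[-28,-11.9,0,0.84],[-32,-13.6,0,0.96],[-36,-15.3,0,1.08],[-40,-17,0,1.139],[-44,-18.8,0,1.139],[-46.5,-19.9,1.5,1.139],[-46.5,-19.9,3,1.139],[-46.5,-19.9,3,1.139],[-46.5,-19.9,3,1.139],[-46.5,-19.9,3,1.139],[-46.5,-19.9,3,1.139]]' -1 60
python3 -c "
from h import *
go(.6215,.237,.083);c=cam('wrist');save(c,'w1')"
```

```text
t: 1.52
eef_pos: [0.6211, 0.2398, 0.2021]
tool_rot: [-0.0, 0.706, 0.708, 0.001]
contact_force: [-0.4, -0.2, -0.0]
gripper_width: 1.003
grasp_force: 0.0
shift cm [-0.3   0.04 11.91] spin 0.003
```

View pics/w1.png

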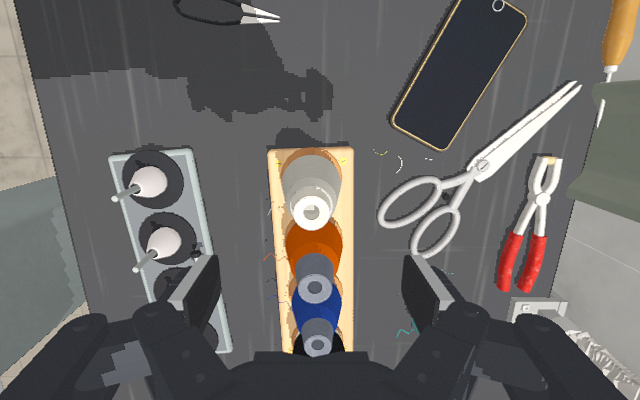

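The wrist view shows the white nose at (311,211) centred between the pads, with orange at (315,287) and blue at (317,344). I'll descend over white.

```bash
python3 -c "
from h import *
C=load('wrist')
for u,v,z in((311,211,.13),(315,287,.125),(317,344,.11)): print(ray(C,u,v,z).round(4))"
python3 -m jog '[[-0.3,0,3,0],[-0.3,0,6,0],[-0.3,0,9,0],[-0.3,0,11.9,0],[-0.3,0,11.9,0],[-0.3,0,11.9,0]]' -1 60
python3 -m jog '[[0,0,0,0],[0,0,0,0],[0,0,0,0],[0,0,0,0],[0,0,0,0],[0,0,0,0],[0,0,0,0],[0,0,0,0]]' 1 60
```

```text
[0.6204 0.2401 0.13  ]
[0.6238 0.1732 0.125 ]
[0.6264 0.1033 0.11  ]
t: 2.07
eef_pos: [0.6205, 0.2355, 0.0819]
tool_rot: [-0.001, 0.707, 0.708, -0.001]
contact_force: [-0.4, 0.4, 0.4]
gripper_width: 0.999
grasp_force: 0.0
t: 2.73
eef_pos: [0.6224, 0.2353, 0.0847]
tool_rot: [0.0, 0.707, 0.707, 0.001]
contact_force: [-2.8, -0.8, 8.9]
gripper_width: 0.453
grasp_force: 58.6
```

```bash
python3 -m jog '[[0,0,-1.5,0],[0,0,-3,0],[0,0,-5,0],[0,0,-7.5,0],[0,0,-10.5,0],[0,-3,-10.5,0],[-0.1,-6,-10.5,0],[-0.1,-9,-10.5,0],[-0.1,-12,-10.5,0],[-0.2,-14.5,-10.5,0],[-0.3,-16.5,-10.5,0],[-0.3,-17.2,-10.5,0],[-0.3,-17.2,-10.5,0],[-0.3,-17.2,-10.5,0]]' 1 60
python3 - <<'E'
from h import *
for n in('wrist','side'):
    c=cam(n);save(c,n+'2')
    P=cloud(c)
a=cv2.imread('pics/wrist2.png');b=cv2.imread('pics/side2.png')
cv2.imwrite('pics/m2.png',np.vstack([a[:300,160:560],cv2.resize(b[50:250,150:350],(400,400))[:300]]))
go(.4497,.2342,.19)
E
```

```text
t: 3.9
eef_pos: [0.4504, 0.232, 0.188]
tool_rot: [0.0, 0.707, 0.707, 0.001]
contact_force: [1.2, -0.6, -2.1]
gripper_width: 0.449
grasp_force: 59.6
shift cm [ 0.24 -0.13 -0.23] spin -0.001
```

View pics/m2.png

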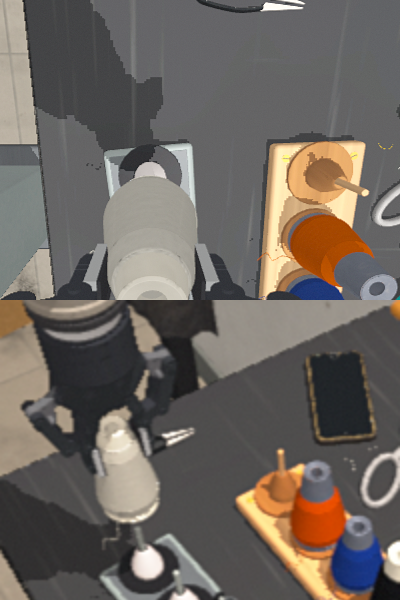

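White hangs in the gripper just above the leftmost pin. I'll fit its axis from the depth data before lowering.

```bash
cat >> h.py <<'E'
from scipy.optimize import least_squares
DIM={'w':(29,90,17,106,13),'o':(30,72,16,101,13),'b':(27,64,16,86,13),'k':(31,93,17,116,14)}
def fit(k,base,cams=('side','top','wrist'),r=.06):
    r20,zw,rw,h,rt=np.array(DIM[k])/1000
    pts=[]
    for n in cams:
        P=cloud(load(n)).reshape(-1,3);d=P-base
        m=(np.hypot(d[:,0],d[:,1])<r)&(d[:,2]>.02)&(d[:,2]<zw-.02 if True else 0)
        pts.append(P[m])
    res=[]
    for n,q in zip(cams,pts):
        if len(q)<30: print(n,len(q),'pts');continue
        def f(p):
            a=np.array([p[2],p[3],1]);a/=np.linalg.norm(a);d=q-np.array([p[0],p[1],base[2]])
            s=d@a;rr=np.linalg.norm(d-s[:,None]*a,axis=1)
            return np.r_[(rr-np.interp(s,[.02,zw,h],[r20,rw,rt]))*1000,np.array(p[2:])*20]
        s=least_squares(f,[base[0],base[1],0,0],loss='soft_l1')
        print(n,len(q),'base xy',s.x[:2].round(4),'tilt',s.x[2:].round(3),'rms',np.sqrt(np.median(s.fun**2)).round(2))
E
python3 - <<'E'
from h import *
cam('top')
fit('w',np.array([.4504,.234,.127]))
E
```

```text
side 621 base xy [0.4512 0.2345] tilt [ 0.015 -0.027] rms 0.75
top 263 base xy [0.4495 0.2332] tilt [ 0.018 -0.018] rms 0.3
wrist 3794 base xy [0.4486 0.2361] tilt [0.011 0.019] rms 0.25
```

```bash
python3 -m jog '[[0,0,2,0],[0,0,4,0],[0,0,5.5,0],[0,0,7,0],[0,0,8.5,0],[0,0,9.5,0],[0,0,10.3,0],[0,0,10.8,0],[0,0,11,0],[0,0,11,0],[0,0,11,0]]' 1 60
```

```text
t: 4.97
eef_pos: [0.45, 0.2318, 0.0779]
tool_rot: [0.0, 0.707, 0.707, 0.0]
contact_force: [-0.9, -0.6, -0.7]
gripper_width: 0.451
grasp_force: 59.9
```

```bash
python3 -m jog '[[0,0,0,0],[0,0,0,0],[0,0,0,0],[0,0,0,0],[0,0,0,0],[0,0,-2,0],[0,0,-5,0],[0,0,-8.5,0],[0,0,-12,0],[0,3,-12,0],[-1,6,-12,0],[-2,9,-12,0],[-3,12,-12,0],[-5,15,-12,0],[-6.2,17.3,-12,0],[-6.2,17.3,-12,0],[-6.2,17.3,-12,0]]' -1 60
python3 - <<'E'
from h import *
c=cam('wrist');save(c,'w3');cam('side');cam('top')
fit('w',np.array([.4497,.2342,.017]));fit('o',np.array([.6235,.17,.024]))
go(.6235,.1700,.086)
E
```

```text
t: 6.38
eef_pos: [0.6234, 0.1681, 0.1969]
tool_rot: [0.0, 0.708, 0.706, -0.0]
contact_force: [0.1, 0.4, -0.8]
gripper_width: 1.003
grasp_force: 0.0
side 484 base xy [0.451  0.2344] tilt [-0.009 -0.016] rms 0.81
top 0 pts
wrist 2690 base xy [0.4488 0.235 ] tilt [0.019 0.012] rms 0.38
side 357 base xy [0.625  0.1725] tilt [-0.011 -0.117] rms 0.97
top 140 base xy [0.6182 0.2103] tilt [ 0.052 -1.894] rms 4.23
wrist 1737 base xy [0.6256 0.1146] tilt [-0.078  2.102] rms 6.64
shift cm [-0.09  0.22 11.1 ] spin 0.002
```

View pics/w3.png

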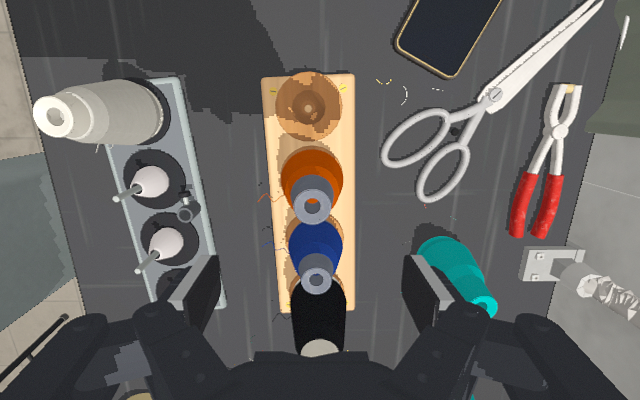

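White stands seated on its pad at the left (54,116). Orange is at (312,207), between the pads.

```bash
python3 -m jog '[[0,0.1,3,0],[0,0.1,6,0],[0,0.1,9,0],[0,0.1,11.1,0],[0,0.1,11.1,0],[0,0.1,11.1,0]]' -1 60
python3 -m jog '[[0,0,0,0],[0,0,0,0],[0,0,0,0],[0,0,0,0],[0,0,0,0],[0,0,0,0],[0,0,0,0],[0,0,0,0]]' 1 60
python3 -m jog '[[0,0,-1.5,0],[0,0,-3,0],[0,0,-5,0],[0,0,-7.5,0],[0,0,-10.5,0],[0,-3,-10.5,0],[-0.1,-6,-10.5,0],[-0.2,-9,-10.5,0],[-0.3,-12,-10.5,0],[-0.4,-14.5,-10.5,0],[-0.5,-16,-10.5,0],[-0.5,-16.7,-10.5,0],[-0.5,-16.7,-10.5,0],[-0.5,-16.7,-10.5,0]]' 1 60
python3 - <<'E'
from h import *
for n in('wrist','side','top'):cam(n)
o=bot.get_obs()
fit('o',np.array([.4566,.1643,.127]),r=.045)
E
```

```text
t: 7.03
eef_pos: [0.6221, 0.1706, 0.0858]
tool_rot: [-0.001, 0.707, 0.708, -0.001]
contact_force: [-0.0, 0.1, 0.6]
gripper_width: 0.997
grasp_force: 0.0
t: 7.7
eef_pos: [0.6243, 0.17, 0.088]
tool_rot: [0.0, 0.707, 0.707, 0.001]
contact_force: [-2.7, 0.1, 8.0]
gripper_width: 0.362
grasp_force: 57.7
t: 8.87
eef_pos: [0.4574, 0.165, 0.1918]
tool_rot: [0.0, 0.707, 0.707, 0.001]
contact_force: [0.6, 0.5, -1.7]
gripper_width: 0.365
grasp_force: 57.9
side 449 base xy [0.4598 0.166 ] tilt [-0.041 -0.08 ] rms 0.87
top 49 base xy [0.4579 0.1649] tilt [-0.011 -0.069] rms 0.22
wrist 2355 base xy [0.4564 0.1665] tilt [0.002 0.082] rms 0.39
```

```bash
python3 -m jog '[[-0.1,0,2,0],[-0.1,0,4,0],[-0.1,0,5.5,0],[-0.1,0,7,0],[-0.1,0,8.5,0],[-0.1,0,9.5,0],[-0.1,0,10.3,0],[-0.1,0,10.8,0],[-0.1,0,11.1,0],[-0.1,0,11.1,0],[-0.1,0,11.1,0]]' 1 60
```

```text
t: 9.93
eef_pos: [0.4569, 0.1636, 0.081]
tool_rot: [-0.0, 0.707, 0.707, 0.0]
contact_force: [-3.1, -1.5, 4.4]
gripper_width: 0.366
grasp_force: 59.1
```

```bash
python3 -m jog '[[0,0,0,0],[0,0,0,0],[0,0,0,0],[0,0,0,0],[0,0,0,0],[0,0,-2,0],[0,0,-5,0],[0,0,-8.5,0],[0,0,-12,0],[0,3,-12,0],[-1,6,-12,0],[-2,9,-12,0],[-3,12,-12,0],[-5,15,-12,0],[-6.5,17,-12,0],[-6.5,17,-12,0],[-6.5,17,-12,0]]' -1 60
python3 - <<'E'
from h import *
c=cam('wrist');save(c,'w4')
go(.6270,.0992,.074)
E
```

```text
t: 11.35
eef_pos: [0.6271, 0.0971, 0.1998]
tool_rot: [0.0, 0.708, 0.706, -0.0]
contact_force: [-0.5, 1.4, -0.3]
gripper_width: 1.005
grasp_force: 0.0
shift cm [ 0.06  0.1  12.57] spin -0.001
```

View pics/w4.png

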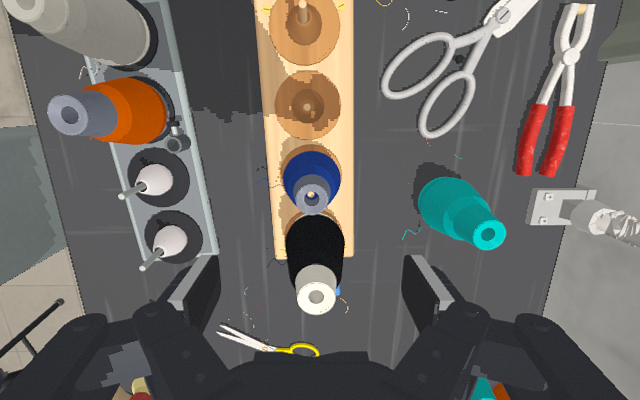

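Orange is seated beside white, with its nose at (66,116). Blue at (311,197) lies between the pads and turquoise at (489,234) is clear of them.

```bash
python3 -m jog '[[0.1,0,3,0],[0.1,0,6,0],[0.1,0,9,0],[0.1,0,12,0],[0.1,0,12.6,0],[0.1,0,12.6,0],[0.1,0,12.6,0]]' -1 60
python3 -m jog '[[0,0,0,0],[0,0,0,0],[0,0,0,0],[0,0,0,0],[0,0,0,0],[0,0,0,0],[0,0,0,0],[0,0,0,0]]' 1 60
python3 -m jog '[[0,0,-1.5,0],[0,0,-3,0],[0,0,-5,0],[0,0,-7.5,0],[0,0,-10.5,0],[0,-3,-10.5,0],[-0.1,-6,-10.5,0],[-0.2,-9,-10.5,0],[-0.3,-12,-10.5,0],[-0.4,-14.5,-10.5,0],[-0.4,-16,-10.5,0],[-0.4,-16.4,-10.5,0],[-0.4,-16.4,-10.5,0],[-0.4,-16.4,-10.5,0]]' 1 60
python3 - <<'E'
from h import *
for n in('wrist','side','top'):cam(n)
fit('b',np.array([.4630,.0944,.127]),r=.045)
E
```

```text
t: 11.98
eef_pos: [0.6266, 0.1005, 0.0754]
tool_rot: [0.0, 0.707, 0.707, 0.0]
contact_force: [1.0, 0.8, -0.2]
gripper_width: 0.996
grasp_force: 0.0
t: 12.65
eef_pos: [0.6275, 0.0999, 0.076]
tool_rot: [0.0, 0.707, 0.707, 0.001]
contact_force: [-1.8, -1.0, 7.3]
gripper_width: 0.389
grasp_force: 57.9
t: 13.82
eef_pos: [0.4636, 0.096, 0.1798]
tool_rot: [0.0, 0.707, 0.707, 0.001]
contact_force: [-0.3, -0.5, -1.4]
gripper_width: 0.386
grasp_force: 58.1
side 343 base xy [0.4647 0.0933] tilt [-0.03   0.011] rms 0.84
top 0 pts
wrist 2087 base xy [0.4616 0.0988] tilt [0.019 0.022] rms 0.43
```

```bash
python3 -m jog '[[-0.1,0,2,0],[-0.1,0,4,0],[-0.1,0,5.5,0],[-0.1,0,7,0],[-0.1,0,8.5,0],[-0.1,0,9.5,0],[-0.1,0,10.3,0],[-0.1,0,10.8,0],[-0.1,0,11.1,0],[-0.1,0,11.1,0],[-0.1,0,11.1,0]]' 1 60
```

```text
t: 14.88
eef_pos: [0.4627, 0.0946, 0.0691]
tool_rot: [-0.0, 0.707, 0.707, 0.0]
contact_force: [-2.1, -1.0, 5.2]
gripper_width: 0.387
grasp_force: 59.6
```

```bash
python3 -m jog '[[0,0,0,0],[0,0,0,0],[0,0,0,0],[0,0,0,0],[0,0,0,0],[0,0,-2,0],[0,0,-5,0],[0,0,-8.5,0],[0,0,-12,0],[0,0,-14,0],[-1,3,-14,0],[-2,6,-14,0],[-3,9,-14,0],[-4,12,-14,0],[-5,15,-14,0],[-6.2,16.7,-14,0],[-6.2,16.7,-14,0],[-6.2,16.7,-14,0]]' -1 60
python3 - <<'E'
from h import *
c=cam('wrist');save(c,'w5')
go(.630,.0303,.102)
E
```

```text
t: 16.38
eef_pos: [0.6298, 0.0316, 0.2077]
tool_rot: [0.0, 0.708, 0.706, -0.001]
contact_force: [0.2, 0.8, 0.2]
gripper_width: 1.0
grasp_force: 0.0
shift cm [-0.23  0.12 10.57] spin -0.001
```

View pics/w5.png

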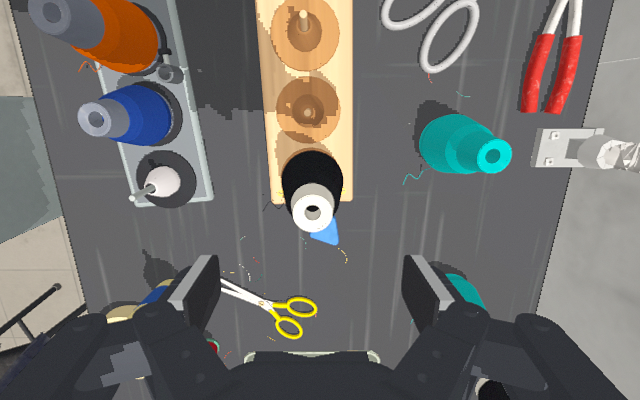

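Blue is seated, with its nose at (95,120). Black at (313,208) is centred between the pads.

```bash
python3 -m jog '[[-0.1,0,3,0],[-0.1,0,6,0],[-0.1,0,9,0],[-0.1,0,10.6,0],[-0.1,0,10.6,0],[-0.1,0,10.6,0]]' -1 60
python3 -m jog '[[0,0,0,0],[0,0,0,0],[0,0,0,0],[0,0,0,0],[0,0,0,0],[0,0,0,0],[0,0,0,0],[0,0,0,0]]' 1 60
python3 -m jog '[[0,0,-1.5,0],[0,0,-3,0],[0,0,-5,0],[0,0,-7.5,0],[0,0,-10.5,0],[0,-3,-10.5,0],[-0.1,-6,-10.5,0],[-0.2,-9,-10.5,0],[-0.3,-12,-10.5,0],[-0.4,-14.5,-10.5,0],[-0.5,-16,-10.5,0],[-0.5,-16,-10.5,0],[-0.5,-16,-10.5,0]]' 1 60
python3 - <<'E'
from h import *
for n in('wrist','side','top'):cam(n)
fit('k',np.array([.4703,.0247,.128]),r=.045)
E
```

```text
t: 16.93
eef_pos: [0.6283, 0.0326, 0.1021]
tool_rot: [-0.001, 0.707, 0.707, -0.001]
contact_force: [0.8, -0.4, 0.5]
gripper_width: 1.003
grasp_force: 0.0
t: 17.6
eef_pos: [0.6306, 0.0318, 0.1039]
tool_rot: [0.001, 0.707, 0.707, 0.001]
contact_force: [-0.2, 0.5, 6.0]
gripper_width: 0.408
grasp_force: 58.7
t: 18.68
eef_pos: [0.4693, 0.0268, 0.2078]
tool_rot: [-0.0, 0.707, 0.707, 0.001]
contact_force: [0.6, 0.1, -0.4]
gripper_width: 0.406
grasp_force: 59.6
side 734 base xy [0.472  0.0257] tilt [-0.021 -0.044] rms 0.68
top 0 pts
wrist 3344 base xy [0.4686 0.0266] tilt [-0.005  0.048] rms 0.31
```

```bash
python3 -m jog '[[-0.1,0,2,0],[-0.1,0,4,0],[-0.1,0,5.5,0],[-0.1,0,7,0],[-0.1,0,8.5,0],[-0.1,0,9.5,0],[-0.1,0,10.3,0],[-0.1,0,10.8,0],[-0.1,0,11.1,0],[-0.1,0,11.1,0],[-0.1,0,11.1,0]]' 1 60
python3 -m jog '[[0,0,0,0],[0,0,0,0],[0,0,0,0],[0,0,0,0],[0,0,0,0],[0,0,-2,0],[0,0,-5,0],[0,0,-8.5,0],[0,0,-12,0],[0,0,-14,0],[3,1,-14,0],[6,3,-14,0],[9,6,-14,0],[12,9,-14,0],[15,12,-14,0],[18,15,-14,0],[18,15,-14,0],[18,15,-14,0]]' -1 60
python3 - <<'E'
from h import *
for n in('wrist','side','top'):cam(n)
for k,p in(('w',(.4497,.2342)),('o',(.4566,.1643)),('b',(.463,.0944)),('k',(.4703,.0247))):
    print(k);fit(k,np.array([*p,.017]),cams=('side','top'),r=.036)
    for n in('side','top'):
        P=cloud(load(n)).reshape(-1,3);m=np.hypot(P[:,0]-p[0],P[:,1]-p[1])<.02
        if m.any():
            h=np.percentile(P[m,2],98);t=P[m&(P[:,2]>h-.003)&(P[:,2]<.16)];print(n,'top z',h.round(4),'expect',.017+DIM[k][3]/1000)
a=load('side')['pixels'][60:310,140:390];cv2.imwrite('pics/end.png',cv2.resize(a,(600,600))[...,::-1])
E
```

```text
t: 19.75
eef_pos: [0.4699, 0.0256, 0.0968]
tool_rot: [0.0, 0.707, 0.707, 0.0]
contact_force: [-1.2, -1.5, 2.2]
gripper_width: 0.409
grasp_force: 60.2
t: 21.25
eef_pos: [0.6202, 0.2085, 0.2349]
tool_rot: [0.0, 0.706, 0.708, -0.001]
contact_force: [-1.6, -1.1, 0.3]
gripper_width: 1.001
grasp_force: 0.0
w
side 404 base xy [0.4502 0.2349] tilt [ 0.002 -0.026] rms 0.81
top 199 base xy [0.4487 0.2335] tilt [ 0.004 -0.021] rms 0.37
side top z 0.1238 expect 0.123
top top z 0.1165 expect 0.123
o
side 330 base xy [0.4578 0.1651] tilt [ 0.001 -0.085] rms 0.88
top 192 base xy [0.4575 0.164 ] tilt [-0.057 -0.069] rms 0.96
side top z 0.1191 expect 0.11800000000000001
top top z 0.7059 expect 0.11800000000000001
b
side 218 base xy [0.4604 0.0946] tilt [ 0.072 -0.052] rms 0.84
top 163 base xy [0.4621 0.0917] tilt [-0.058  0.063] rms 1.54
side top z 0.1041 expect 0.103
top top z 0.1048 expect 0.103
k
side 568 base xy [0.472  0.0246] tilt [-0.024 -0.044] rms 0.78
top 232 base xy [0.47   0.0235] tilt [-0.036  0.032] rms 0.86
side top z 0.1343 expect 0.133
top top z 0.1349 expect 0.133
```

View pics/end.png

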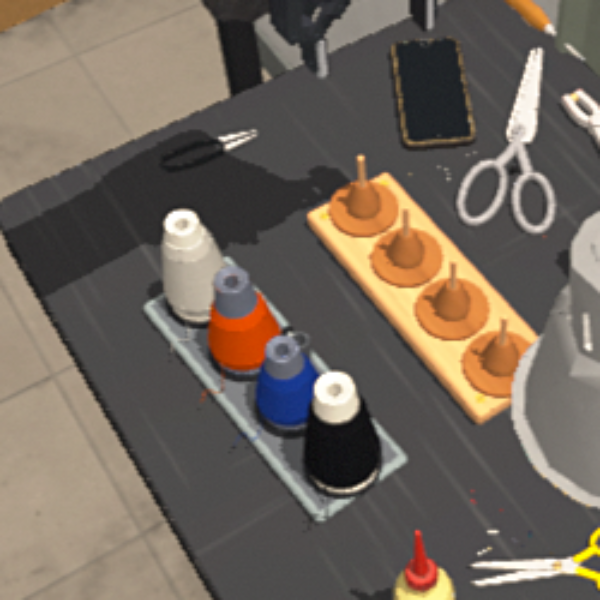

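The final view shows white (183,225), orange (235,285), blue (283,350) and black (335,390) upright on the stand. The measured tops match seated heights, the bottle stands at (420,570), and the arm is clear.

```bash
python3 -c "
from station import bot
print(bot.hand_in())"
```

```text
the job is handed in; nothing more can be done
None
```

The four cones stand on the grey thread stand from left to right as white, orange, blue and black, upright, fully down on their pads and released; the oil bottle is still standing, and I handed the job in at about 21 s.

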